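# Hook the matching soak basket off the drip stand and set it in its tub

### The job

Two wire baskets drip off on the drip stand, wet with disinfectant. Take the twin-hook lifter out of its holder by its handle and, without touching either basket with the gripper, hook the basket that matches the tub by its handle bar, lift it off the stand's hook and lower it gently into the tub until it stands flat on the bottom. Then unhook the lifter and hang it back in its holder as it was; leave the other basket hanging on the stand.

Things in the scene. Friction and masses are not known exactly. Their poses are not given: they have to be found in the camera images.
- oblong_basket: Oblong steel wire basket that fits the tub: 126 (along its y) x 90 mm at the rim, 114 x 78 at the foot, rim 55 mm high, 0.18 to 0.37 kg. A stiff 6 mm wire handle (does not fold) rises from its two short ends to a straight level bar along y, 72 mm long, axis 118 mm above the underside. Origin: centre of underside, z up. Hangs at first by mid-bar on one of the stand's two hooks, free to swing.
- oblong_basket_bar (a point): Middle of the oblong basket's handle bar, on the bar's axis, 118 mm above the basket's underside; y runs along the bar.
- round_basket: Round steel wire basket, 120 mm across at the rim, 55 mm high, with the same stiff handle (bar along its y, axis 118 mm above the underside); too wide for the tub. Origin: centre of underside. It hangs on the other hook of the stand.
- drip_stand: Fixed drip stand: tray 160 (x) x 310 mm (y), rim 14 mm; at its back (x = +66 mm) two posts, 188 mm tall, and a cross bar with two hooks. Origin: centre of the tray's underside; its -x side faces the robot and is open. Which basket hangs on which hook varies.
- hook_left (a point): Bottom of the V trough of the stand's hook at stand x = -15, y = +85 mm, 170 mm above the surface. The hook is 18 mm wide flat bar from the cross bar towards the stand's -x; its upturned tip lies 24 mm further to -x, 190 mm high. A handle bar lies across it along the stand's y, axis 173 mm above the surface; it leaves over the tip (20 mm up), towards -x.
- hook_right (a point): The same of the other hook, at stand x = -15, y = -85 mm.
- tub: Loose open steel tub, about 0.9 kg, for the oblong basket: inside 146 (along its y) x 110 mm at the mouth, 128 x 92 at the bottom; rim 73 mm high, inner bottom 4 mm above the underside; a wire grip at each short end reaches to y = +95 and -95 mm. Origin: centre of underside, z up.
- lifter: Twin-hook lifter, 151 mm tall, 0.16 kg. Origin: bottom centre, z up its shaft. Handle at the top; drip guard disc 52 mm across at z = 102 to 106 mm; 8 mm shaft; cross bar along y at z = 66 mm with two 6 mm wire hooks at y = +28 and -28 mm, 6 mm wide each. Rigid; hangs in the holder at first.
- lifter_handle (a point): Centre of the lifter's grey handle bar, at lifter z = 134 mm: 84 mm long (y), 22 mm thick (x), 34 mm tall. Grip it from above across its thickness.
- lifter_saddle (a point): Where the axis of a bar lying in the lifter's two hooks comes to rest: lifter x = 0, z = 13 mm, midway between the hooks. Each hook is a V open upwards, bottom at x = 0, z = 0, back wire at x = -13 mm, front tip reaching x = +22 mm and z = 29 mm. A bar enters over the tips from the lifter's +x side.
- holder: Fixed lifter holder: foot 110 (x) x 100 mm (y), upright back plate at x = +45 mm, level fork 5 mm thick, its top 130 mm above the surface, open towards -x, slot 17 mm wide for the lifter's shaft; at x = -49 mm each tine has a lip 4 mm above the fork's top. Origin: centre of the foot's underside; -x faces the robot.
- fork (a point): Seat of the lifter: on the fork's top, mid-slot, 18 mm to the -x side of the holder's origin. The hung lifter has its shaft in the slot and its guard resting on the fork, its origin 102 mm below this point, its hooks below the fork, tips towards the holder's +x. It comes out by rising over the lips, then moving to the holder's -x; the way back is the reverse.

How it is judged (in metres and radians):
On the way, in this order (a step that is already met when the one before it is completed fails the run):
1. the lifter is out of its holder, clear of the fork (horizontal distance between lifter and fork above 0.06 m and contact force between lifter and holder below 0.1 N), for 0.2 s.
2. the oblong basket hangs on the lifter, off the stand and clear of the surface (contact force between lifter and oblong_basket above 0.8 N and contact force between oblong_basket and drip_stand below 0.05 N and height (world z) of oblong_basket above 0.03 m and angle between oblong_basket's own z axis and vertical below 0.4 rad), for 0.3 s.
3. the oblong basket stands flat in the tub, unhooked from the lifter (z of oblong_basket in the frame of tub below 0.01 m and horizontal distance between oblong_basket and tub below 0.02 m and angle between the z axis of oblong_basket and the z axis of tub, either way round below 0.08 rad and angle between tub's own z axis and vertical below 0.06 rad and contact force between lifter and oblong_basket below 0.1 N and linear speed of oblong_basket below 0.03 m/s), for 0.3 s.
At the end, for the whole second after the job is handed in: The oblong basket rests flat on the tub's bottom (within 6 mm and 0.08 rad). The lifter hangs at rest in its holder, within 15 mm of its seat, upright within 0.1 rad, hooks along the fork within 0.6 rad. The round basket still hangs on its hook, within 50 mm of its start (z of oblong_basket in the frame of tub below 0.01 m and horizontal distance between oblong_basket and tub below 0.02 m and angle between the z axis of oblong_basket and the z axis of tub, either way round below 0.08 rad and angle between tub's own z axis and vertical below 0.06 rad and linear speed of each of oblong_basket, lifter below 0.02 m/s and contact force between lifter and oblong_basket below 0.1 N and horizontal distance between lifter and fork below 0.015 m and z of lifter in the frame of holder between 0.022 and 0.036 m and angle between lifter's own z axis and vertical below 0.1 rad and angle between the x axis of lifter and the x axis of holder, either way round below 0.6 rad and distance of round_basket from where it was at the start of the episode below 0.05 m and height (world z) of round_basket above 0.045 m); the robot touches nothing.
It fails at once if the gripper or arm touches a basket (contact force between any of the fingers, the arm and oblong_basket above 1 N or contact force between any of the fingers, the arm and round_basket above 1 N).
It fails at once if the oblong basket is dropped or thrown (faster than 0.5 m/s while not on the lifter) (linear speed of oblong_basket above 0.5 m/s and contact force between lifter and oblong_basket below 0.05 N).
It fails at once if the round basket comes off its hook (height (world z) of round_basket below 0.035 m).
It also fails if it takes over 72 s, if anything falls off the work surface, if the arm or the gripper's body presses on something with over 40 N, if the wrist force passes 120 N, or if a joint passes its speed limit or range.

### The arm

A 6-joint arm with a two-finger parallel gripper is mounted at the origin on a cart in front of the work surface, level with it; the furniture and walls round the work are solid. World frame = base frame: x ahead of the robot, y to its left, z up, the work surface at z = 0. Lengths are in mm, angles in rad, forces in N, time in s.
With the tool pointing down it reaches from about 400 to 925 mm from the base axis. Payload 12.5 kg.
Tool frame: the origin (TCP) lies at the very end of the fingers, on their centre line; the grasp point (between the pads) lies 19 mm behind it; z points along the fingers, y is the line along which they close (so a half turn about z gives the same grasp; the last joint's range is limited). The gripper opens to 95 mm and grips with 3 to 60 N. Pads are 20 mm wide; open, the fingers measure 119 mm over their backs; the gripper's body (75 mm by 180 mm) begins 59 mm behind the grasp point.
Start: joints at [-1.255, 0.491, 1.559, -0, 1.092, -0.106], TCP at [255.901, -570.229, 214.661] pointing down, gripper open.
Joint ranges: [-3.1, 3.1], [-0.84, 2.19], [0.05, 2.79], [-1.13, 4.28], [0.06, 2.93], [-2.69, 2.69]. Speed limits (rad/s): [2.22, 2.22, 2.79, 3.14, 3.14, 3.14].

### API

Orientations are given as [roll, pitch, yaw] about the fixed x, y, z axes, in that order (R = Rz(yaw) Ry(pitch) Rx(roll)).
In Python, from cell import env, read_camera, camera_info, job_done gives the robot as it stands (env), with the cameras as plain functions and the job as plain functions.
- The arm moves only by the shell command python3 steer.py FILE, which reads ROWS from the file FILE. ROWS is a JSON list of rows, 1 to 5 of them, each an object with the fields trans (a list: dx, dy, dz in mm), yaw (a turn about the tool's z in rad), finger_gap (the opening from 0.0 (shut) to 1.0 (fully open)); a field left out counts as zero (the opening has to be given); each row is the pose to reach, as a shift and turn from the pose commanded when the command began, along the tool's axes at that moment; what a row does not reach only later rows make up. A row lasts 1/12 s, in which the tool goes at most 41.7 mm and 0.125 rad, less where a joint would pass 70% of its speed; a pose out of reach is approached as far as the arm can. The fingers move at their own pace and stop on an object; the grip force is fixed at half the most. Time passes only in rows, so rows that do not move let the fingers close. It prints the time, the measured TCP pose, the force, the opening and the grip force at its end. Input that does not fit is refused with a message, and nothing moves.
- env.state(): the state, without advancing time (a new reading comes with each control period).
- read_camera(name): name is "side" or "top" or "wrist"; returns (picture, depth): 420x560x3 uint8, red, green, blue; 420x560 float32, mm along the optical axis (not along the pixel's ray), 0 where there is no reading.
- camera_info(name): a dict with "vertical_fov" (degrees; the focal length in pixels is half the picture's height over the tangent of half this angle, whatever the lens; pixels are square), "cx", "cy" (the principal point, pixels), "origin" and "attitude" of the camera in the world. Camera axes: x right, y down, z forward; pixel columns grow to the right and rows downward; lengths in mm; the calibration is good to about 2 mm. A picture is of the moment at which its call begins: read the wrist's pose just before it. camera_info takes no time and is no camera call; for the wrist camera it gives the pose at the moment of the call.
- job_done(): hands the job in; it is judged then, once.
The state is a dict: "t": time; "joints": joint angles; "qvel": joint speeds; "tau": joint torques, N m; "eef_pos": TCP position; "tcp_rot": TCP orientation; "ft_force": force on the tool from outside, world axes, zero at the start; "moment": the same for the moment, N m; "opening": opening from 0.0 (shut) to 1.0 (fully open); "grip_force": force on a finger pad.
Only numpy, scipy, OpenCV 4.12 (cv2) and the standard library are available. Lean on these libraries where they do the work, as an engineer would, in place of code of your own. Each camera call takes 0.05 s, during which the arm holds its last target. There are 200 camera calls.

## Working session

There is one attempt and no reset: what is moved stays moved. The work goes in short steps, Python scripts to look and compute and a shell command to move; the robot and the scene stay as the last step left them, time stands still between calls to the robot, and variables do not carry over. Pictures are saved under pics/ and viewed, at most 13 in all, crops included, and the job is handed in when it is done.

```bash
ls; mkdir -p pics
cat > h.py <<'E'
from cell import env, read_camera, camera_info, job_done
import numpy as np, cv2
from scipy.spatial.transform import Rotation as R
def cam(name):
    i=camera_info(name); im,d=read_camera(name); return i,im,d
def rot(i):
    a=np.array(i["attitude"],float)
    return a if a.shape==(3,3) else R.from_euler('xyz',a).as_matrix()
def foc(i): return 210/np.tan(np.radians(i["vertical_fov"])/2)
def cloud(i,d):
    v,u=np.mgrid[0:420,0:560]; f=foc(i)
    p=np.stack([(u-i["cx"])/f*d,(v-i["cy"])/f*d,d],-1)
    w=p@rot(i).T+np.array(i["origin"]); w[d<=0]=np.nan; return w
def ray(i,u,v,z):
    f=foc(i); r=rot(i)@np.array([(u-i["cx"])/f,(v-i["cy"])/f,1]); o=np.array(i["origin"])
    return o+r*(z-o[2])/r[2]
E
python3 - <<'E'
from h import *
for n in("top","side"):
    i,im,d=cam(n); print(n,i); cv2.imwrite(f"pics/{n}0.png",im[:,:,::-1]); np.savez(f"{n}0.npz",im=im,d=d)
print(env.state())
E
```

```text
cell.py
pics
steer.py
top {'vertical_fov': 49.29115772329198, 'cx': 272.74878019422425, 'cy': 209.9949327447765, 'origin': array([ 490.22268318,   13.18751533, 1370.47123569]), 'attitude': array([-3.07278921e+00, -6.66761211e-04, -1.55396840e+00])}
side {'vertical_fov': 45.502503579055514, 'cx': 280.3106202487508, 'cy': 206.47512400946522, 'origin': array([  639.15092021, -1083.88211044,   873.55022141]), 'attitude': array([-2.18777874, -0.0049987 ,  0.06140067])}
{'t': 0.1, 'joints': array([-1.25462524e+00,  4.91475441e-01,  1.55938548e+00,  5.19466283e-06,
        1.09166524e+00, -1.05599222e-01]), 'qvel': array([-0.00062349, -0.0014408 , -0.00183025,  0.00047769,  0.00054599,
       -0.00040998]), 'tau': array([ 1.32932695e-03, -6.13623333e+01, -2.58605236e+01,  6.93635107e-02,
        4.69677988e-02, -3.72705335e-05]), 'eef_pos': array([ 255.81864868, -570.02337641,  214.13602843]), 'tcp_rot': array([-3.14066483e+00, -1.02976641e-04,  4.21767860e-01]), 'ft_force': array([-0.56738764, -0.10948495, -1.14557976]), 'moment': array([ 0.0290473 ,  0.02592305, -0.02297564]), 'grip_force': 0.0, 'opening': 1.0001058384014425}
```

View pics/top0.png

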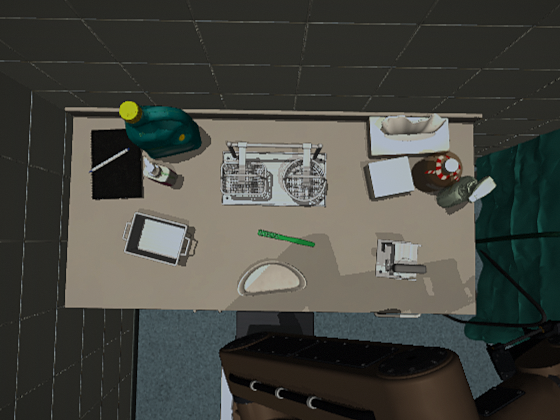

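View pics/side0.png

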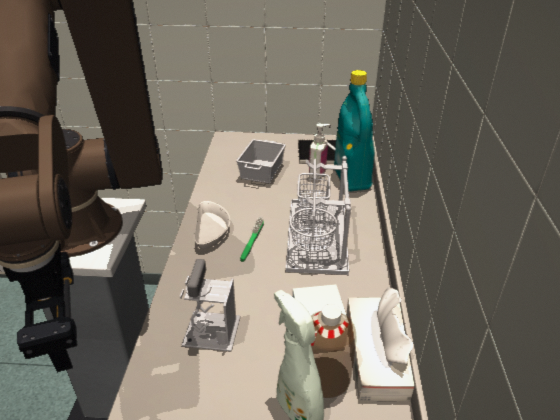

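Top view: the oblong basket hangs on the left hook, about (245,182). The round one is at (303,182), the tub at (158,239), and the holder with the lifter handle at about (405,267). The side view agrees. Next I'll measure each of these.

Run:
```python
from h import *
i=camera_info("top"); z=np.load("top0.npz"); w=cloud(i,z["d"]); im=z["im"]
def box(u0,u1,v0,v1,z0,z1):
    p=w[v0:v1,u0:u1].reshape(-1,3); return p[(p[:,2]>z0)&(p[:,2]<z1)]
def rect(n,p):
    c,s,a=cv2.minAreaRect(p[:,:2].astype(np.float32)); print(n,len(p),np.round(c,1),np.round(s,1),round(a,2),"z",np.round(np.percentile(p[:,2],[5,50,95]),1))
rect("handle",box(372,432,235,285,155,195))
rect("fork",box(372,432,235,285,122,138))
rect("foot",box(372,432,235,285,3,30))
rect("plate",box(372,432,235,285,138,155))
rect("tubrim",box(118,205,205,272,64,85))
rect("tub all",box(118,205,205,272,15,85))
rect("stand tray",box(215,335,135,212,3,22))
rect("top of stand",box(215,335,135,212,178,200))
rect("stand150+",box(215,335,135,212,150,200))
p=box(215,335,135,212,150,200)
for q in p[np.argsort(p[:,1])][::4]: print(np.round(q).astype(int),end=' ')
c1=cv2.resize(im[135:212,215:335],None,fx=5,fy=5,interpolation=cv2.INTER_CUBIC)
c2=cv2.resize(im[230:290,365:440],None,fx=5,fy=5,interpolation=cv2.INTER_CUBIC)
out=np.zeros((600,800,3),np.uint8)
h=np.load("side0.npz")["im"]
out[:308,:480]=cv2.resize(c1,(480,308)); out[310:600,:375]=c2[:290]
c3=cv2.resize(h[130:275,280:360],None,fx=4,fy=4,interpolation=cv2.INTER_CUBIC); out[:580,480:800]=c3
cv2.imwrite("pics/c1.png",out[:,:,::-1])
```

```text
handle 290 [ 427.6 -343.1] [82.3 22.2] 88.76 z [165.3 178.  181.9]
fork 589 [ 445.3 -344. ] [78.  97.2] 86.53 z [126.5 130.9 135.8]
foot 750 [ 443.8 -371.1] [145.1 177.7] 0.83 z [ 3.2  5.6 11.2]
plate 12 [ 438.6 -335.3] [60.8 77.8] 83.8 z [138.  139.1 153.4]
tubrim 511 [494.7 345.8] [189.1 121. ] 76.42 z [64.7 70.9 75.3]
tub all 1070 [494.7 346.1] [189.7 121.1] 76.37 z [19.4 63.1 74.6]
stand tray 2798 [696.8  10.3] [230.8 359.9] 0.97 z [ 3.2  5.4 13.3]
top of stand 294 [695.5  12.8] [249.7 113. ] 89.31 z [178.3 180.3 189.5]
stand150+ 1042 [695.5  14.4] [267.6 113. ] 89.31 z [169.4 175.7 185.7]
[ 662 -119  156] [ 665 -115  171] [ 743 -112  169] [ 662 -109  172] [ 664 -109  176] [ 742 -107  185] [ 667 -107  174] [ 741 -105  152] [ 746 -104  190] [ 664 -104  176] [ 745 -102  186] [ 742 -101  172] [667 -98 175] [744 -97 178] [742 -96 170] [667 -93 175] [749 -92 176] [750 -90 173] [665 -88 170] [744 -87 175] [744 -85 173] [664 -83 174] [745 -81 180] [659 -80 171] [653 -80 175] [716 -80 169] [674 -80 177] [712 -80 174] [709 -80 176] [720 -79 176] [679 -79 183] [641 -79 191] [740 -79 179] [
[... 2490 characters left out ...]
 [742 100 181] [717 100 172] [727 100 174] [748 100 178] [649 101 182] [681 101 181] [666 102 173] [669 102 173] [690 102 173] [711 102 176] [704 103 171] [745 103 182] [732 103 176] [723 103 172] [743 103 177] [650 104 174] [681 104 180] [677 104 176] [690 105 177] [688 105 171] [706 105 175] [643 105 188] [742 106 180] [720 106 171] [753 106 179] [736 106 172] [676 107 179] [656 107 171] [669 107 174] [742 108 182] [746 109 174] [748 111 179] [743 114 174] [666 115 175] [665 117 178] [743 119 174] [742 121 179] [745 124 177] [663 125 173] [665 128 178] [749 129 185] [663 130 176] [743 131 189] [751 131 187] [743 134 189] [740 134 187] [663 136 175] [749 137 182] [664 142 166] [664 147 164]
```

View pics/c1.png

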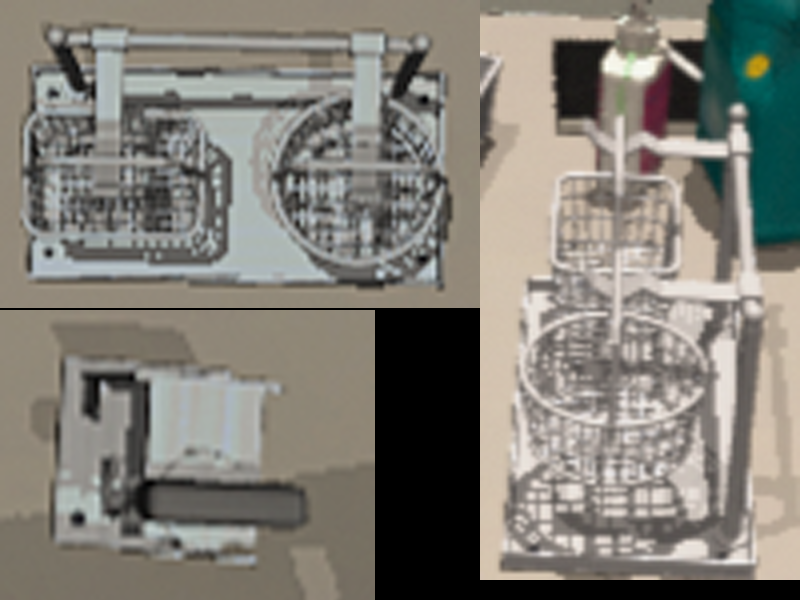

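The enlarged view shows both bars lying across their hooks at x≈665, y≈98 and y≈−72. The lifter handle runs along world y, and the fork opens toward −x. I'll move over the handle and turn the tool to a yaw of about 1.55.

```bash
cat >> h.py <<'E'
def go(x,y,z,yaw=None):
    s=env.state(); p=np.array(s["eef_pos"]); M=R.from_euler('xyz',s["tcp_rot"]).as_matrix()
    d=M.T@(np.array([x,y,z])-p); c=s["tcp_rot"][2]
    print("t",round(s["t"],2),"pos",np.round(p,1),"rot",np.round(s["tcp_rot"],3),"F",np.round(s["ft_force"],1),"d",np.round(d,1),"turn",None if yaw is None else round(-(yaw-c),3))
E
echo '[{"trans":[36, -20, 0], "yaw":-0.12, "finger_gap":1}, {"trans":[72, -39, 0], "yaw":-0.24, "finger_gap":1}, {"trans":[108, -59, 0], "yaw":-0.36, "finger_gap":1}, {"trans":[144, -78, 0], "yaw":-0.48, "finger_gap":1}, {"trans":[180, -98, 0], "yaw":-0.6, "finger_gap":1}]' > next.json && python3 steer.py next.json
python3 -c "from h import *; go(427.6,-343.1,225,1.55)"
```

```text
t: 0.52
eef_pos: [380.7, -405.5, 214.4]
tcp_rot: [-3.141, -0.0, 1.027]
ft_force: [1.4, -0.2, -0.3]
opening: 1.001
grip_force: 0.0
t 0.52 pos [ 380.7 -405.5  214.4] rot [-3.141 -0.     1.027] F [ 1.4 -0.2 -0.3] d [ 77.7   7.9 -10.6] turn -0.523
```

```bash
echo '[{"trans":[20, 2, -3], "yaw":-0.12, "finger_gap":1}, {"trans":[40, 4, -6], "yaw":-0.24, "finger_gap":1}, {"trans":[60, 6, -8], "yaw":-0.36, "finger_gap":1}, {"trans":[75, 8, -10], "yaw":-0.48, "finger_gap":1}, {"trans":[77.7, 8, -10.6], "yaw":-0.523, "finger_gap":1}]' > next.json && python3 steer.py next.json
python3 - <<'E'
from h import *
go(427.6,-343.1,225,1.55)
i,im,d=cam("wrist"); cv2.imwrite("pics/w1.png",im[:,:,::-1]); w=cloud(i,d); np.savez("w1.npz",im=im,d=d,w=w)
def rect(n,m):
    p=w[m]; c,s,a=cv2.minAreaRect(p[:,:2].astype(np.float32)); print(n,len(p),np.round(c,1),np.round(s,1),round(a,2),np.round(np.median(p[:,2]),1))
near=(abs(w[...,0]-435)<90)&(abs(w[...,1]+343)<80)
rect("handle",near&(w[...,2]>165)&(w[...,2]<185)); rect("fork",near&(w[...,2]>126)&(w[...,2]<132)); rect("lips",near&(w[...,2]>132.5)&(w[...,2]<150))
E
```

```text
t: 0.93
eef_pos: [428.6, -343.2, 225.4]
tcp_rot: [3.141, -0.0, 1.554]
ft_force: [-0.6, 0.3, -0.1]
opening: 0.996
grip_force: 0.0
t 0.93 pos [ 428.6 -343.2  225.4] rot [ 3.141 -0.     1.554] F [-0.6  0.3 -0.1] d [ 0.1 -1.   0.4] turn 0.004
handle 4365 [ 425.3 -342.8] [83.1 22.1] 88.66 178.6
fork 5466 [ 443.1 -342.7] [79.1 97.4] 85.61 130.2
lips 1639 [ 429.5 -342.7] [60.9 70.6] 85.99 134.2
```

View pics/w1.png

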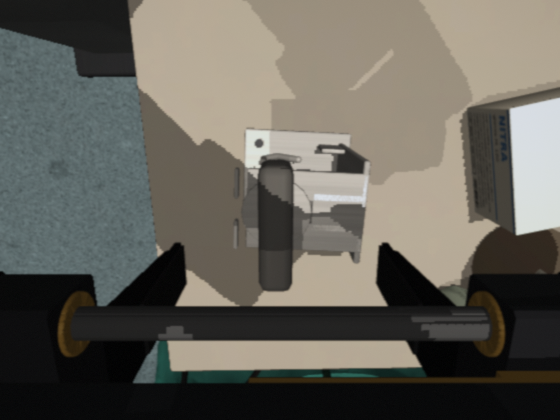

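The wrist view shows the handle between the open fingers, vertical at about (275,225). It lies across the fork with the lips at u≈237. I'll descend and grip.

```bash
echo '[{"trans":[0, -2, 20], "finger_gap":1}, {"trans":[0, -2.5, 40], "finger_gap":1}, {"trans":[0, -2.5, 60], "finger_gap":1}, {"trans":[0, -2.5, 72], "finger_gap":1}, {"trans":[0, -2.5, 78], "finger_gap":1}]' > next.json && python3 steer.py next.json
echo '[{"trans":[0, 0, 0.5], "finger_gap":0.15}, {"trans":[0, 0, 0.5], "finger_gap":0.1}, {"trans":[0, 0, 0.5], "finger_gap":0.1}, {"trans":[0, 0, 0.5], "finger_gap":0.1}, {"trans":[0, 0, 0.5], "finger_gap":0.1}]' > next.json && python3 steer.py next.json
echo '[{"finger_gap":0.1}, {"finger_gap":0.1}, {"finger_gap":0.1}, {"finger_gap":0.1}, {"finger_gap":0.1}]' > next.json && python3 steer.py next.json
```

```text
t: 1.4
eef_pos: [424.1, -344.7, 145.4]
tcp_rot: [-3.14, -0.002, 1.543]
ft_force: [0.3, 0.3, -0.3]
opening: 0.999
grip_force: 0.0
t: 1.82
eef_pos: [425.0, -345.2, 147.4]
tcp_rot: [3.141, 0.001, 1.545]
ft_force: [0.1, 0.5, -0.3]
opening: 0.707
grip_force: 0.0
t: 2.23
eef_pos: [424.9, -345.0, 146.8]
tcp_rot: [3.142, 0.0, 1.545]
ft_force: [1.0, -0.4, 0.1]
opening: 0.353
grip_force: 0.0
```

```bash
echo '[{"finger_gap":0.0}, {"finger_gap":0.0}, {"finger_gap":0.0}, {"finger_gap":0.0}, {"finger_gap":0.0}]' > next.json && python3 steer.py next.json
echo '[{"finger_gap":0.0}, {"finger_gap":0.0}, {"trans":[0, 0, -4], "finger_gap":0.0}, {"trans":[0, 0, -8], "finger_gap":0.0}, {"trans":[0, 0, -11], "finger_gap":0.0}]' > next.json && python3 steer.py next.json
```

```text
t: 2.65
eef_pos: [424.9, -344.9, 146.7]
tcp_rot: [-3.142, 0.0, 1.545]
ft_force: [-0.4, 0.2, -0.4]
opening: 0.229
grip_force: 30.0
t: 3.07
eef_pos: [424.9, -345.0, 158.2]
tcp_rot: [3.142, 0.0, 1.545]
ft_force: [-0.2, -0.8, -1.9]
opening: 0.23
grip_force: 30.0
```

```bash
echo '[{"trans":[0.5, -15, 0], "finger_gap":0}, {"trans":[1.5, -35, 0], "finger_gap":0}, {"trans":[2.5, -55, 0], "finger_gap":0}, {"trans":[3.5, -75, 0], "finger_gap":0}, {"trans":[4, -90, 0], "finger_gap":0}]' > next.json && python3 steer.py next.json
python3 - <<'E'
from h import *
i,im,d=cam("side"); cv2.imwrite("pics/s2.png",cv2.resize(im[:400,:400],(600,600))[:,:,::-1])
i,im,d=cam("wrist"); w=cloud(i,d); print(i["origin"])
s=env.state(); print(s["t"],s["eef_pos"],s["ft_force"])
p=env.state()["eef_pos"]; near=(abs(w[...,0]-p[0])<30)&(abs(w[...,1]-p[1])<70)&(w[...,2]>p[2]+20)&(w[...,2]<p[2]+36)
q=w[near]; print(cv2.minAreaRect(q[:,:2].astype(np.float32)),np.percentile(q[:,2],[5,50,95]))
E
```

```text
t: 3.48
eef_pos: [333.8, -338.3, 158.1]
tcp_rot: [-3.141, 0.0, 1.545]
ft_force: [-0.5, -0.2, -2.1]
opening: 0.233
grip_force: 30.0
[ 334.96384259 -260.8353466   328.36536457]
3.5833 [ 333.55694786 -338.36985836  158.18754087] [ 0.55110781  0.18838568 -1.27895639]
((330.88873291015625, -335.3434143066406), (83.36177825927734, 38.99501419067383), 77.08512115478516) [184.4264567  189.80762668 191.30855394]
```

View pics/s2.png

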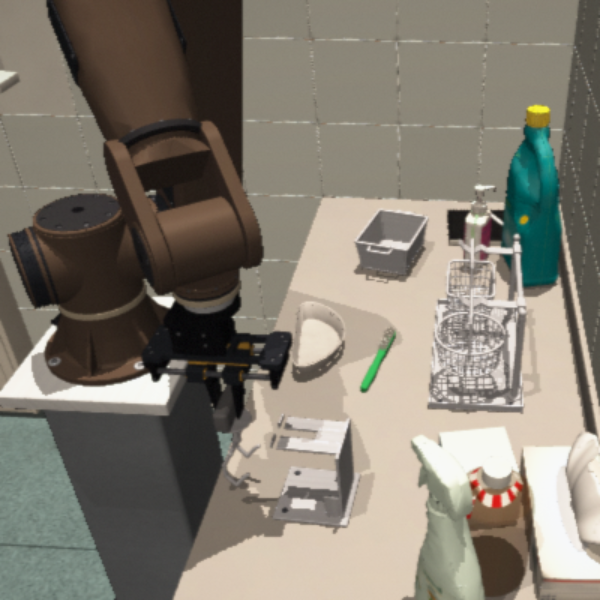

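The side view shows the lifter gripped upright, about (230,430), and clear of the holder. I'll rise and travel to the front of the left hook.

```bash
echo '[{"trans":[0, 0, -30], "finger_gap":0}, {"trans":[8, 0, -65], "finger_gap":0}, {"trans":[30, 0, -94], "finger_gap":0}, {"trans":[65, 15, -94], "finger_gap":0}, {"trans":[100, 30, -94], "finger_gap":0}]' > next.json && python3 steer.py next.json
echo '[{"trans":[35, 20, 0], "finger_gap":0}, {"trans":[70, 40, 0], "finger_gap":0}, {"trans":[105, 60, 0], "finger_gap":0}, {"trans":[140, 80, 0], "finger_gap":0}, {"trans":[175, 100, 0], "finger_gap":0}]' > next.json && python3 steer.py next.json
python3 -c "from h import *; go(575,95.5,252,1.565)"
```

```text
t: 4.0
eef_pos: [368.6, -239.2, 253.7]
tcp_rot: [3.138, 0.003, 1.542]
ft_force: [1.2, -0.2, -1.2]
opening: 0.232
grip_force: 30.0
t: 4.42
eef_pos: [473.5, -64.8, 252.3]
tcp_rot: [3.14, 0.0, 1.545]
ft_force: [1.4, -0.7, -0.8]
opening: 0.232
grip_force: 30.0
t 4.42 pos [473.5 -64.8 252.3] rot [3.14  0.    1.545] F [ 1.4 -0.7 -0.8] d [162.8  97.4   0.3] turn -0.02
```

```bash
echo '[{"trans":[36, 21, 0], "finger_gap":0}, {"trans":[72, 43, 0], "yaw":-0.01, "finger_gap":0}, {"trans":[108, 65, 0], "yaw":-0.02, "finger_gap":0}, {"trans":[142, 85, 0], "yaw":-0.02, "finger_gap":0}, {"trans":[162.8, 97.4, 0], "yaw":-0.02, "finger_gap":0}]' > next.json && python3 steer.py next.json
echo '[{"finger_gap":0}, {"finger_gap":0}, {"finger_gap":0}]' > next.json && python3 steer.py next.json
python3 - <<'E'
from h import *
go(643,95.5,252,1.565)
i,im,d=cam("wrist"); cv2.imwrite("pics/w3.png",im[:,:,::-1]); w=cloud(i,d); np.savez("w3.npz",im=im,w=w)
p=env.state()["eef_pos"]
def st(n,m):
    q=w[m]; print(n,len(q)); 
    if len(q)>5:print(np.round(cv2.minAreaRect(q[:,:2].astype(np.float32))[0],1),np.round(np.percentile(q,[2,50,98],axis=0),1).tolist())
X,Y,Z=w[...,0],w[...,1],w[...,2]
st("handle",(abs(X-p[0])<25)&(abs(Y-p[1])<60)&(Z>p[2]+27)&(Z<p[2]+40))
st("guard",(abs(X-p[0])<40)&(abs(Y-p[1])<60)&(Z>p[2]-18)&(Z<p[2]-8))
st("bar",(abs(X-665)<9)&(abs(Y-98)<40)&(Z>168)&(Z<185)&(abs(Y-98)>12))
st("tip",(abs(X-641)<7)&(abs(Y-98)<25)&(Z>180)&(Z<200))
st("hooktop",(X>690)&(X<725)&(abs(Y-98)<25)&(Z>165)&(Z<190))
st("hooktopR",(X>690)&(X<725)&(abs(Y+72)<25)&(Z>165)&(Z<190))
st("tipR",(abs(X-641)<7)&(abs(Y+72)<25)&(Z>180)&(Z<200))
E
```

```text
t: 4.83
eef_pos: [575.6, 97.2, 251.8]
tcp_rot: [3.141, -0.001, 1.567]
ft_force: [0.9, -0.3, -1.6]
opening: 0.23
grip_force: 30.0
t: 5.08
eef_pos: [573.5, 93.2, 251.6]
tcp_rot: [-3.141, 0.0, 1.565]
ft_force: [-0.1, -1.2, -1.6]
opening: 0.23
grip_force: 30.0
t 5.08 pos [573.5  93.2 251.6] rot [-3.141  0.     1.565] F [-0.1 -1.2 -1.6] d [ 2.7 69.5 -0.4] turn 0.0
handle 7920
[575.8  95.7] [[559.5, 57.5, 279.3], [574.1, 105.3, 283.6], [588.8, 135.1, 289.0]]
guard 1248
[574.  101.3] [[549.3, 90.1, 237.5], [560.0, 102.8, 239.0], [598.6, 114.2, 240.3]]
bar 705
[663.  98.] [[660.0, 60.1, 172.2], [662.2, 112.9, 175.4], [665.6, 137.1, 177.1]]
tip 311
[643.1  99.6] [[638.3, 91.5, 180.8], [641.8, 100.4, 187.5], [647.7, 108.5, 189.9]]
hooktop 1301
[707.6  99.7] [[691.1, 90.9, 172.0], [707.7, 100.1, 174.1], [724.4, 108.4, 175.5]]
hooktopR 0
tipR 0
```

View pics/w3.png

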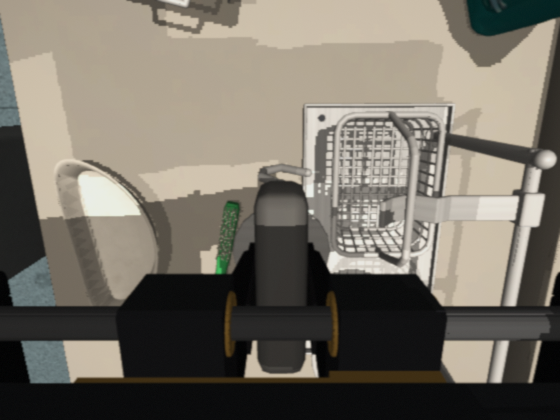

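The wrist view shows the oblong basket's bar at u≈410, v≈120–265, resting on the hook, with the lifter about 90 mm in front of it. I'll advance with the tips passing under the bar.

```bash
echo '[{"trans":[1, 10, 0], "finger_gap":0}, {"trans":[2, 22, 0], "finger_gap":0}, {"trans":[3, 34, 0], "finger_gap":0}, {"trans":[3, 46, 0], "finger_gap":0}, {"trans":[3, 54, 0], "finger_gap":0}]' > next.json && python3 steer.py next.json
echo '[{"trans":[0, 7, 0], "finger_gap":0}, {"trans":[0, 14, 0], "finger_gap":0}, {"trans":[0, 21, 0], "finger_gap":0}, {"trans":[0, 28, 0], "finger_gap":0}, {"trans":[0, 34, 0], "finger_gap":0}]' > next.json && python3 steer.py next.json
echo '[{"finger_gap":0}, {"finger_gap":0}]' > next.json && python3 steer.py next.json
python3 -c "from h import *; go(662,96,252,1.565)"
```

```text
t: 5.55
eef_pos: [629.1, 94.9, 251.9]
tcp_rot: [3.141, 0.0, 1.563]
ft_force: [-1.0, 0.3, -1.8]
opening: 0.23
grip_force: 30.0
t: 5.97
eef_pos: [662.4, 95.5, 251.8]
tcp_rot: [3.141, 0.0, 1.565]
ft_force: [-0.2, -0.2, -2.1]
opening: 0.226
grip_force: 30.0
t: 6.13
eef_pos: [661.8, 95.6, 251.5]
tcp_rot: [-3.141, 0.0, 1.565]
ft_force: [-1.1, 0.5, -0.9]
opening: 0.228
grip_force: 30.0
t 6.13 pos [661.8  95.6 251.5] rot [-3.141  0.     1.565] F [-1.1  0.5 -0.9] d [ 0.4  0.2 -0.5] turn -0.0
```

```bash
echo '[{"trans":[0, 0, -6], "finger_gap":0}, {"trans":[0, 0, -12], "finger_gap":0}, {"trans":[0, 0, -18], "finger_gap":0}, {"trans":[0, 0, -23], "finger_gap":0}, {"trans":[0, 0, -27], "finger_gap":0}]' > next.json && python3 steer.py next.json
echo '[{"trans":[0, 0, -2], "finger_gap":0}, {"trans":[0, 0, -4], "finger_gap":0}, {"trans":[0, 0, -6], "finger_gap":0}, {"trans":[0, 0, -6], "finger_gap":0}, {"trans":[0, 0, -6], "finger_gap":0}]' > next.json && python3 steer.py next.json
python3 - <<'E'
from h import *
i,im,d=cam("side"); cv2.imwrite("pics/s4.png",cv2.resize(im[60:280,200:400],(545,600),interpolation=cv2.INTER_CUBIC)[:,:,::-1])
E
```

```text
t: 6.55
eef_pos: [661.8, 95.6, 279.8]
tcp_rot: [3.14, 0.0, 1.565]
ft_force: [-0.2, -0.5, -3.7]
opening: 0.232
grip_force: 30.0
t: 6.97
eef_pos: [661.6, 95.6, 284.5]
tcp_rot: [-3.141, 0.0, 1.565]
ft_force: [-1.0, -0.1, -4.2]
opening: 0.232
grip_force: 30.0
```

View pics/s4.png

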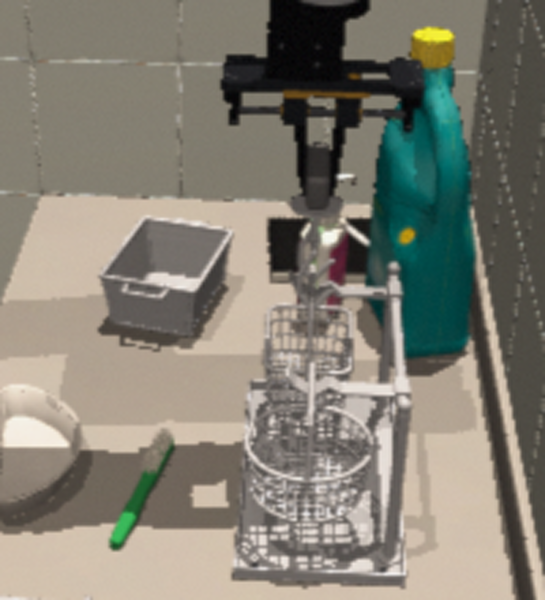

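The side view and the extra ~2.7 N show the basket now carried on the lifter. I'll raise it over the hook tip and back away slowly.

```bash
echo '[{"trans":[0, 0, -4], "finger_gap":0}, {"trans":[0, 0, -10], "finger_gap":0}, {"trans":[0, 0, -17], "finger_gap":0}, {"trans":[0, 0, -24], "finger_gap":0}, {"trans":[0, 0, -28], "finger_gap":0}]' > next.json && python3 steer.py next.json
echo '[{"trans":[0, -2, 0], "finger_gap":0}, {"trans":[0, -6, 0], "finger_gap":0}, {"trans":[0, -12, 0], "finger_gap":0}, {"trans":[0, -19, 0], "finger_gap":0}, {"trans":[0, -27, 0], "finger_gap":0}]' > next.json && python3 steer.py next.json
echo '[{"trans":[0, -9, 0], "finger_gap":0}, {"trans":[0, -19, 0], "finger_gap":0}, {"trans":[0, -30, 0], "finger_gap":0}, {"trans":[0, -41, 0], "finger_gap":0}, {"trans":[0, -52, 0], "finger_gap":0}]' > next.json && python3 steer.py next.json
python3 -c "from h import *; go(495,346,312,1.565-0.237)"
```

```text
t: 7.43
eef_pos: [662.0, 95.6, 314.3]
tcp_rot: [3.14, 0.0, 1.565]
ft_force: [0.4, -0.4, -4.3]
opening: 0.231
grip_force: 30.0
t: 7.85
eef_pos: [633.8, 95.8, 312.4]
tcp_rot: [-3.141, 0.0, 1.565]
ft_force: [-0.3, 0.4, -3.0]
opening: 0.231
grip_force: 30.0
t: 8.27
eef_pos: [581.4, 96.1, 312.8]
tcp_rot: [3.141, 0.0, 1.565]
ft_force: [-0.6, -0.5, -3.9]
opening: 0.232
grip_force: 30.0
t 8.27 pos [581.4  96.1 312.8] rot [3.141 0.    1.565] F [-0.6 -0.5 -3.9] d [249.4 -87.9   0.8] turn 0.237
```

```bash
echo '[{"trans":[5, -2, 0], "yaw":0.01, "finger_gap":0}, {"trans":[14, -5, 0], "yaw":0.03, "finger_gap":0}, {"trans":[26, -9, 0], "yaw":0.05, "finger_gap":0}, {"trans":[40, -14, 0], "yaw":0.08, "finger_gap":0}, {"trans":[54, -19, 0], "yaw":0.11, "finger_gap":0}]' > next.json && python3 steer.py next.json
echo '[{"trans":[14, -7, 0], "yaw":0.03, "finger_gap":0}, {"trans":[28, -13, 0], "yaw":0.06, "finger_gap":0}, {"trans":[40, -18, 0], "yaw":0.09, "finger_gap":0}, {"trans":[50, -23, 0], "yaw":0.11, "finger_gap":0}, {"trans":[56, -26, 0], "yaw":0.127, "finger_gap":0}]' > next.json && python3 steer.py next.json
echo '[{"trans":[2, -1, 0], "finger_gap":0}, {"trans":[2, -1, 0], "finger_gap":0}, {"trans":[2, -1, 0], "finger_gap":0}, {"trans":[2, -1, 0], "finger_gap":0}, {"trans":[2, -1, 0], "finger_gap":0}]' > next.json && python3 steer.py next.json
python3 - <<'E'
from h import *
go(495,346,312,1.328)
i,im,d=cam("wrist"); cv2.imwrite("pics/w5.png",im[:,:,::-1]); w=cloud(i,d); np.savez("w5.npz",im=im,w=w)
X,Y,Z=w[...,0],w[...,1],w[...,2]
m=(abs(X-495)<110)&(abs(Y-346)<130)&(Z>66)&(Z<80)
q=w[m]; print(len(q),cv2.minAreaRect(q[:,:2].astype(np.float32)),np.median(q[:,2]))
p=env.state()["eef_pos"]
m=(abs(X-p[0])<35)&(abs(Y-p[1])<60)&(Z>p[2]+27)&(Z<p[2]+40)
q=w[m]; print(len(q),cv2.minAreaRect(q[:,:2].astype(np.float32)))
E
```

```text
t: 8.68
eef_pos: [563.8, 150.9, 312.8]
tcp_rot: [3.141, -0.0, 1.452]
ft_force: [0.4, 0.3, -4.0]
opening: 0.231
grip_force: 30.0
t: 9.1
eef_pos: [544.1, 210.2, 312.8]
tcp_rot: [3.142, -0.0, 1.327]
ft_force: [-0.4, -0.3, -3.9]
opening: 0.234
grip_force: 30.0
t: 9.52
eef_pos: [544.4, 210.6, 312.7]
tcp_rot: [3.141, 0.0, 1.327]
ft_force: [-0.3, 0.3, -4.1]
opening: 0.229
grip_force: 30.0
t 9.52 pos [544.4 210.6 312.7] rot [3.141 0.    1.327] F [-0.3  0.3 -4.1] d [119.5 -80.6   0.7] turn -0.001
2425 ((487.8233642578125, 329.4659118652344), (150.23428344726562, 121.00651550292969), 76.2618637084961) 72.3567115602824
7975 ((543.7139282226562, 213.25575256347656), (82.91925048828125, 39.1597900390625), 64.39710998535156)
```

View pics/w5.png

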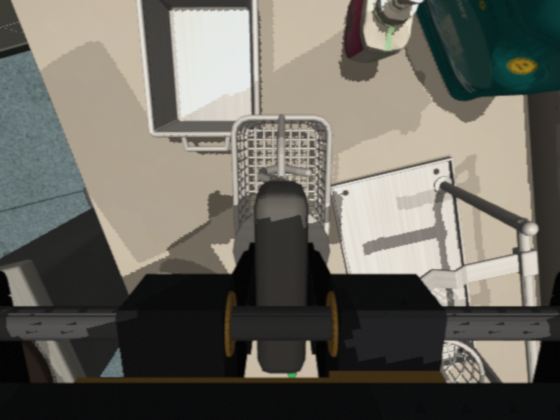

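The wrist view shows the basket hanging straight and parallel to the tub (tub rim u≈143–258). I'll measure the basket's own offset before moving over the tub.

Run:
```python
from h import *
w=np.load("w5.npz")["w"]; yaw=1.327
t=np.array([np.cos(yaw),np.sin(yaw)]); n=np.array([np.sin(yaw),-np.cos(yaw)])
p=np.array([544.4,210.6])
A=(w[...,:2]-p)@t; B=(w[...,:2]-p)@n; Z=w[...,2]
def rep(s,m): print(s,m.sum(),np.round(np.percentile(A[m],[1,50,99]),1),np.round(np.percentile(B[m],[1,50,99]),1),np.round(np.percentile(Z[m],[1,50,99]),1))
m=(A>20)&(A<90)&(abs(B)<70)&(Z>130)&(Z<155); rep("basket rim",m)
m=(A>20)&(A<90)&(abs(B)<70)&(Z>120)&(Z<230); rep("basket+handle",m)
m=(A>30)&(A<42)&(abs(B)<20)&(Z>180)&(Z<230); rep("bar",m)
m=(abs(A-60)<25)&(abs(B)<12)&(Z>140)&(Z<200); rep("hnd",m)
c=np.array([492.5,347.5]); print((c-p)@t,(c-p)@n)
m=(A>40)&(A<175)&(B<-10)&(B>-150)&(Z>68)&(Z<78); rep("tub",m)
```

```text
basket rim 1112 [21.  59.3 67.1] [-44.6   2.3  45.5] [130.3 145.9 150.7]
basket+handle 2123 [21.1 45.5 67. ] [-44.2   0.6  45.3] [127.1 146.6 223.2]
bar 319 [30.1 32.2 41.9] [-14.5   0.6  19.6] [204.5 210.1 228.2]
hnd 312 [50.3 62.7 67.1] [-11.8   0.6  11.2] [143.9 157.3 199.9]
120.32361364084893 -83.41131817929573
tub 2040 [ 42.5  98.3 173.4] [-143.7 -108.   -23.4] [68.3 72.7 74.8]
```

```bash
echo '[{"trans":[4, -3, 0], "finger_gap":0}, {"trans":[12, -9, 0], "finger_gap":0}, {"trans":[24, -17, 0], "finger_gap":0}, {"trans":[37, -26, 0], "finger_gap":0}, {"trans":[50, -36, 0], "finger_gap":0}]' > next.json && python3 steer.py next.json
echo '[{"trans":[13, -10, 0], "finger_gap":0}, {"trans":[27, -19, 0], "finger_gap":0}, {"trans":[41, -29, 0], "finger_gap":0}, {"trans":[53, -39, 0], "finger_gap":0}, {"trans":[61, -44, 0], "finger_gap":0}]' > next.json && python3 steer.py next.json
echo '[{"trans":[4, -3, 0], "finger_gap":0}, {"trans":[5, -4, 0], "finger_gap":0}, {"trans":[5, -4, 0], "finger_gap":0}, {"trans":[5, -4, 0], "finger_gap":0}, {"trans":[5, -4, 0], "finger_gap":0}]' > next.json && python3 steer.py next.json
python3 - <<'E'
from h import *
yaw=1.327
t=np.array([np.cos(yaw),np.sin(yaw)]); n=np.array([np.sin(yaw),-np.cos(yaw)])
c=np.array([544.4,210.6])+117*t-84*n; go(c[0],c[1],312.7,yaw)
i,im,d=cam("wrist"); cv2.imwrite("pics/w6.png",im[:,:,::-1]); w=cloud(i,d)
p=env.state()["eef_pos"][:2]
A=(w[...,:2]-p)@t; B=(w[...,:2]-p)@n; Z=w[...,2]
def rep(s,m): print(s,m.sum(),np.round(np.percentile(A[m],[1,50,99]),1),np.round(np.percentile(B[m],[1,50,99]),1),np.round(np.percentile(Z[m],[1,50,99]),1))
rep("rim",(A>20)&(A<90)&(abs(B)<70)&(Z>135)&(Z<155))
rep("tub far",(A>30)&(A<120)&(abs(B)<80)&(Z>68)&(Z<80))
E
```

```text
t: 9.98
eef_pos: [520.6, 269.8, 312.7]
tcp_rot: [-3.142, -0.0, 1.328]
ft_force: [-0.4, 0.8, -3.7]
opening: 0.229
grip_force: 30.0
t: 10.4
eef_pos: [491.8, 340.3, 312.7]
tcp_rot: [-3.141, -0.0, 1.329]
ft_force: [0.1, 0.4, -3.9]
opening: 0.228
grip_force: 30.0
t: 10.82
eef_pos: [490.9, 343.2, 312.7]
tcp_rot: [3.141, 0.0, 1.327]
ft_force: [0.5, 0.2, -3.2]
opening: 0.226
grip_force: 30.0
t 10.82 pos [490.9 343.2 312.7] rot [3.141 0.    1.327] F [ 0.5  0.2 -3.2] d [ 1.2 -0.1  0. ] turn 0.0
rim 1065 [21.  60.2 67.1] [-43.5   2.3  46.6] [142.9 145.9 150.4]
tub far 1146 [31.7 78.1 94.5] [-60.1  -5.8  59.8] [68.1 72.6 74.7]
```

View pics/w6.png

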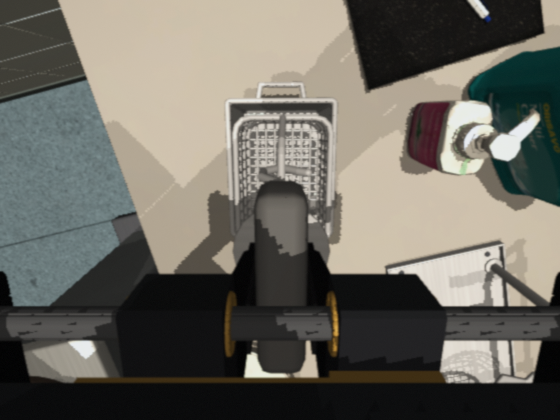

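The wrist view shows the basket (rim u≈233–333, v≈115) within the tub mouth (u≈228–337, v≈100). I'll check the end gap more precisely before lowering.

Run:
```python
from h import *
yaw=1.327
t=np.array([np.cos(yaw),np.sin(yaw)]); n=np.array([np.sin(yaw),-np.cos(yaw)])
i,im,d=cam("wrist"); w=cloud(i,d)
p=env.state()["eef_pos"][:2]
A=(w[...,:2]-p)@t; B=(w[...,:2]-p)@n; Z=w[...,2]
for s,lo,hi,b in(("tub",69,76,45),("rim",141,152,30)):
    m=(abs(B)<b)&(Z>lo)&(Z<hi)&(A>40)&(A<110); h,e=np.histogram(A[m],np.arange(50,102,1.5)); print(s,list(zip(e[:-1],h)))
m=(A>20)&(A<60)&(Z>69)&(Z<76)&(abs(B)<80); h,e=np.histogram(B[m],np.arange(-66,66,1.5)); print([(a,b) for a,b in zip(e,h) if b])
m=(A>25)&(A<55)&(Z>141)&(Z<152)&(abs(B)<80); h,e=np.histogram(B[m],np.arange(-66,66,1.5)); print([(a,b) for a,b in zip(e,h) if b])
```

```text
tub [(np.float64(50.0), np.int64(0)), (np.float64(51.5), np.int64(0)), (np.float64(53.0), np.int64(0)), (np.float64(54.5), np.int64(0)), (np.float64(56.0), np.int64(0)), (np.float64(57.5), np.int64(0)), (np.float64(59.0), np.int64(0)), (np.float64(60.5), np.int64(0)), (np.float64(62.0), np.int64(0)), (np.float64(63.5), np.int64(0)), (np.float64(65.0), np.int64(0)), (np.float64(66.5), np.int64(0)), (np.float64(68.0), np.int64(0)), (np.float64(69.5), np.int64(0)), (np.float64(71.0), np.int64(0)), (np.float64(72.5), np.int64(0)), (np.float64(74.0), np.int64(0)), (np.float64(75.5), np.int64(0)), (np.float64(77.0), np.int64(163)), (np.float64(78.5), np.int64(85)), (np.float64(80.0), np.int64(169)), (np.float64(81.5), np.int64(83)), (np.float64(83.0), np.int64(3)), (np.float64(84.5), np.int64(0)), (np.float64(86.0), np.int64(2)), (np.float64(87.5), np.int64(1)), (np.float64(89.0), np.int64(1)), (np.float64(90.5), np.int64(1)), (np.float64(92.0), np.int64(0)), (np.float64(93.5), np.int64(0)), (np.float64(95.0), np.int64(1)), (np.float64(96.5), np.int64(1)), (np.float64(98.0), np.int64(0)), 
[... 1153 characters left out ...]
p.int64(0))]
[(np.float64(-61.5), np.int64(8)), (np.float64(-60.0), np.int64(48)), (np.float64(-58.5), np.int64(51)), (np.float64(-57.0), np.int64(55)), (np.float64(-55.5), np.int64(48)), (np.float64(54.0), np.int64(5)), (np.float64(55.5), np.int64(19)), (np.float64(57.0), np.int64(42)), (np.float64(58.5), np.int64(44)), (np.float64(60.0), np.int64(15))]
[(np.float64(-45.0), np.int64(8)), (np.float64(-43.5), np.int64(50)), (np.float64(-42.0), np.int64(51)), (np.float64(-40.5), np.int64(63)), (np.float64(-39.0), np.int64(24)), (np.float64(40.5), np.int64(4)), (np.float64(42.0), np.int64(62)), (np.float64(43.5), np.int64(57)), (np.float64(45.0), np.int64(52)), (np.float64(46.5), np.int64(21))]
```

The basket's end centre and the tub centre agree within about 1 mm, so I need only a 1.3 mm cross shift. Then I'll lower.

```bash
echo '[{"trans":[0, -1.3, 4], "finger_gap":0}, {"trans":[0, -1.3, 10], "finger_gap":0}, {"trans":[0, -1.3, 18], "finger_gap":0}, {"trans":[0, -1.3, 26], "finger_gap":0}, {"trans":[0, -1.3, 34], "finger_gap":0}]' > next.json && python3 steer.py next.json
echo '[{"trans":[0, 0, 7], "finger_gap":0}, {"trans":[0, 0, 14], "finger_gap":0}, {"trans":[0, 0, 20], "finger_gap":0}, {"trans":[0, 0, 25], "finger_gap":0}, {"trans":[0, 0, 30], "finger_gap":0}]' > next.json && python3 steer.py next.json
echo '[{"trans":[0, 0, 3], "finger_gap":0}, {"trans":[0, 0, 6], "finger_gap":0}, {"trans":[0, 0, 9], "finger_gap":0}, {"trans":[0, 0, 12], "finger_gap":0}, {"trans":[0, 0, 15], "finger_gap":0}]' > next.json && python3 steer.py next.json
```

```text
t: 11.33
eef_pos: [489.2, 344.0, 277.5]
tcp_rot: [-3.141, 0.001, 1.328]
ft_force: [0.0, 0.1, -4.1]
opening: 0.227
grip_force: 30.0
t: 11.75
eef_pos: [489.3, 344.2, 248.2]
tcp_rot: [-3.142, 0.0, 1.328]
ft_force: [0.5, 0.2, -3.5]
opening: 0.232
grip_force: 30.0
t: 12.17
eef_pos: [489.4, 344.1, 233.6]
tcp_rot: [3.141, -0.0, 1.328]
ft_force: [0.1, 0.0, -3.6]
opening: 0.231
grip_force: 30.0
```

```bash
echo '[{"trans":[0, 0, 2], "finger_gap":0}, {"trans":[0, 0, 4], "finger_gap":0}, {"trans":[0, 0, 6], "finger_gap":0}, {"trans":[0, 0, 8], "finger_gap":0}, {"trans":[0, 0, 10], "finger_gap":0}]' > next.json && python3 steer.py next.json
echo '[{"finger_gap":0}, {"finger_gap":0}, {"finger_gap":0}]' > next.json && python3 steer.py next.json
```

```text
t: 12.58
eef_pos: [489.5, 344.2, 223.8]
tcp_rot: [3.141, -0.0, 1.328]
ft_force: [0.1, 0.6, -2.4]
opening: 0.23
grip_force: 30.0
t: 12.83
eef_pos: [489.4, 344.2, 223.8]
tcp_rot: [3.141, -0.0, 1.328]
ft_force: [0.3, 0.1, -1.1]
opening: 0.231
grip_force: 30.0
```

```bash
echo '[{"trans":[0, 0, 5], "finger_gap":0}, {"trans":[0, 0, 10], "finger_gap":0}, {"trans":[0, 0, 15], "finger_gap":0}, {"trans":[0, 0, 19], "finger_gap":0}, {"trans":[0, 0, 21], "finger_gap":0}]' > next.json && python3 steer.py next.json
echo '[{"finger_gap":0}, {"finger_gap":0}]' > next.json && python3 steer.py next.json
python3 - <<'E'
from h import *
yaw=1.328
t=np.array([np.cos(yaw),np.sin(yaw)]); n=np.array([np.sin(yaw),-np.cos(yaw)])
i,im,d=cam("wrist"); cv2.imwrite("pics/w7.png",im[:,:,::-1]); w=cloud(i,d)
go(489,344,203); p=env.state()["eef_pos"][:2]
A=(w[...,:2]-p)@t; B=(w[...,:2]-p)@n; Z=w[...,2]
def rep(s,m): print(s,m.sum(),np.round(np.percentile(A[m],[1,50,99]),1),np.round(np.percentile(B[m],[1,50,99]),1),np.round(np.percentile(Z[m],[1,50,99]),1))
rep("rim",(A>40)&(A<72)&(abs(B)<50)&(Z>50)&(Z<66))
rep("bar",(A>30)&(A<46)&(abs(B)<15)&(Z>100)&(Z<140))
E
```

```text
t: 13.25
eef_pos: [489.1, 344.0, 201.7]
tcp_rot: [-3.141, 0.001, 1.328]
ft_force: [-0.2, -0.4, -1.4]
opening: 0.231
grip_force: 30.0
t: 13.42
eef_pos: [489.4, 344.1, 202.6]
tcp_rot: [-3.141, 0.0, 1.328]
ft_force: [0.2, 0.7, -0.4]
opening: 0.232
grip_force: 30.0
t 13.47 pos [489.4 344.2 202.8] rot [ 3.141 -0.     1.328] F [ 0.  -1.3 -1.1] d [-0.3 -0.4 -0.2] turn None
rim 905 [40.3 63.  67. ] [-45.   -1.1  44.4] [59.1 61.4 63.8]
bar 392 [30.1 32.5 45.8] [-14.6  -1.1  14.3] [100.8 123.8 139.4]
```

View pics/w7.png

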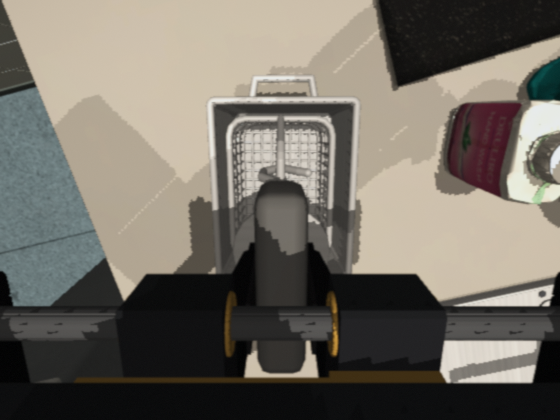

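The wrist view shows the basket sitting evenly in the tub, with its rim at z≈59 after bias. I'll back the lifter out toward −x.

```bash
echo '[{"trans":[0, -5, 0], "finger_gap":0}, {"trans":[0, -12, 0], "finger_gap":0}, {"trans":[0, -19, 0], "finger_gap":0}, {"trans":[0, -26, 0], "finger_gap":0}, {"trans":[0, -33, 0], "finger_gap":0}]' > next.json && python3 steer.py next.json
echo '[{"trans":[0, -8, 0], "finger_gap":0}, {"trans":[0, -17, 0], "finger_gap":0}, {"trans":[0, -27, 0], "finger_gap":0}, {"trans":[0, -32, 0], "finger_gap":0}, {"trans":[0, -32, 0], "finger_gap":0}]' > next.json && python3 steer.py next.json
python3 - <<'E'
from h import *
go(425,-345,253,1.53)
i,im,d=cam("side"); cv2.imwrite("pics/s8.png",cv2.resize(im[40:240,150:350],(600,600),interpolation=cv2.INTER_CUBIC)[:,:,::-1])
E
```

```text
t: 13.88
eef_pos: [456.4, 352.3, 202.8]
tcp_rot: [3.141, -0.0, 1.328]
ft_force: [0.1, 0.1, -1.9]
opening: 0.227
grip_force: 30.0
t: 14.3
eef_pos: [425.0, 360.1, 202.9]
tcp_rot: [-3.142, 0.0, 1.329]
ft_force: [-0.7, 0.5, -0.6]
opening: 0.231
grip_force: 30.0
t 14.3 pos [425.  360.1 202.9] rot [-3.142  0.     1.329] F [-0.7  0.5 -0.6] d [-684.6  168.9  -50.1] turn -0.201
```

View pics/s8.png

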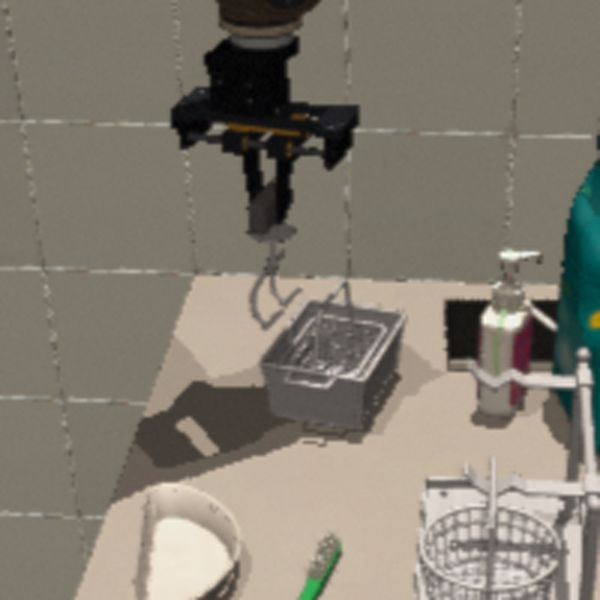

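The side view shows the lifter clear of the bar, its hooks left of the tub at about (270,300), and the basket standing in the tub. I'll rise and travel back around to the holder.

```bash
echo '[{"trans":[0, 0, -15], "finger_gap":0}, {"trans":[0, 0, -35], "yaw":-0.05, "finger_gap":0}, {"trans":[0, 0, -55], "yaw":-0.1, "finger_gap":0}, {"trans":[-20, 5, -55], "yaw":-0.15, "finger_gap":0}, {"trans":[-50, 15, -55], "yaw":-0.19, "finger_gap":0}]' > next.json && python3 steer.py next.json
echo '[{"trans":[-40, 6, 0], "finger_gap":0}, {"trans":[-80, 12, 0], "finger_gap":0}, {"trans":[-120, 18, 0], "finger_gap":0}, {"trans":[-160, 24, 0], "finger_gap":0}, {"trans":[-200, 30, 0], "finger_gap":0}]' > next.json && python3 steer.py next.json
python3 -c "from h import *; go(330,-338.5,258,1.52)"
```

```text
t: 14.77
eef_pos: [429.2, 308.6, 258.6]
tcp_rot: [3.139, -0.001, 1.523]
ft_force: [-0.1, -0.6, -1.6]
opening: 0.231
grip_force: 30.0
t: 15.18
eef_pos: [448.2, 104.3, 257.9]
tcp_rot: [3.141, 0.0, 1.518]
ft_force: [1.5, -0.6, -1.9]
opening: 0.229
grip_force: 30.0
t 15.18 pos [448.2 104.3 257.9] rot [3.141 0.    1.518] F [ 1.5 -0.6 -1.9] d [-4.485e+02 -9.460e+01 -1.000e-01] turn -0.002
```

```bash
echo '[{"trans":[-40, 2, 0], "finger_gap":0}, {"trans":[-80, 4, 0], "finger_gap":0}, {"trans":[-120, 4, 0], "finger_gap":0}, {"trans":[-160, 2, 0], "finger_gap":0}, {"trans":[-200, -2, 0], "finger_gap":0}]' > next.json && python3 steer.py next.json
echo '[{"trans":[-37, -15, 0], "finger_gap":0}, {"trans":[-74, -30, 0], "finger_gap":0}, {"trans":[-111, -46, 0], "finger_gap":0}, {"trans":[-148, -63, 0], "finger_gap":0}, {"trans":[-185, -78, 0], "finger_gap":0}]' > next.json && python3 steer.py next.json
python3 -c "from h import *; go(330,-338.5,258,1.52)"
```

```text
t: 15.6
eef_pos: [435.4, -95.6, 257.9]
tcp_rot: [3.141, 0.0, 1.517]
ft_force: [0.8, 0.8, -1.7]
opening: 0.229
grip_force: 30.0
t: 16.02
eef_pos: [346.5, -275.8, 258.0]
tcp_rot: [3.141, 0.001, 1.517]
ft_force: [0.7, -0.2, -0.9]
opening: 0.23
grip_force: 30.0
t 16.02 pos [ 346.5 -275.8  258. ] rot [3.141e+00 1.000e-03 1.517e+00] F [ 0.7 -0.2 -0.9] d [-63.5 -13.1   0. ] turn -0.003
```

```bash
echo '[{"trans":[-30, -6, 0], "finger_gap":0}, {"trans":[-55, -11, 0], "finger_gap":0}, {"trans":[-63.5, -13, 15], "finger_gap":0}, {"trans":[-63.5, -13, 45], "finger_gap":0}, {"trans":[-63.5, -13, 75], "finger_gap":0}]' > next.json && python3 steer.py next.json
echo '[{"trans":[0, 0, 15], "finger_gap":0}, {"trans":[0, 0, 23], "finger_gap":0}, {"trans":[0, 0, 25], "finger_gap":0}, {"trans":[0, 0, 25], "finger_gap":0}, {"trans":[0, 0, 25], "finger_gap":0}]' > next.json && python3 steer.py next.json
python3 - <<'E'
from h import *
go(425,-344.9,158,1.52)
i,im,d=cam("wrist"); w=cloud(i,d); p=env.state()["eef_pos"]
X,Y,Z=w[...,0],w[...,1],w[...,2]
def st(n,m):
    q=w[m]; print(n,len(q),[np.round(v,1) for v in cv2.minAreaRect(q[:,:2].astype(np.float32))],np.round(np.percentile(q,[2,50,98],axis=0),1).tolist())
st("handle",(abs(X-p[0])<16)&(abs(Y-p[1])<60)&(Z>p[2]+27)&(Z<p[2]+40))
st("fork",(abs(X-445)<60)&(abs(Y+343)<60)&(Z>126)&(Z<138))
m=(X>400)&(X<425)&(abs(Y+343)<60)&(Z>126)&(Z<138); h,e=np.histogram(Y[m],np.arange(-395,-290,2)); print(list(zip(e.astype(int).tolist(),h.tolist())))
E
```

```text
t: 16.43
eef_pos: [331.3, -338.2, 182.4]
tcp_rot: [3.14, 0.002, 1.516]
ft_force: [0.5, -0.6, -1.1]
opening: 0.229
grip_force: 30.0
t: 16.85
eef_pos: [331.9, -337.1, 158.7]
tcp_rot: [3.141, 0.001, 1.518]
ft_force: [-0.1, -0.6, -1.2]
opening: 0.23
grip_force: 30.0
t 16.85 pos [ 331.9 -337.1  158.7] rot [3.141e+00 1.000e-03 1.518e+00] F [-0.1 -0.6 -1.2] d [-2.8 93.4  0.8] turn -0.002
handle 7701 [array([ 332.8, -335.1]), array([31.7, 83.5]), np.float64(5.0)] [[320.2, -372.8, 186.4], [332.7, -324.2, 190.6], [344.3, -295.3, 195.0]]
fork 13513 [array([ 442.8, -345.1]), array([77. , 98.6]), np.float64(86.6)] [[395.9, -374.5, 127.6], [452.3, -340.5, 130.1], [488.2, -312.8, 133.0]]
[(-395, 0), (-393, 0), (-391, 0), (-389, 0), (-387, 0), (-385, 0), (-383, 0), (-381, 0), (-379, 0), (-377, 0), (-375, 0), (-373, 19), (-371, 42), (-369, 44), (-367, 51), (-365, 63), (-363, 70), (-361, 106), (-359, 127), (-357, 133), (-355, 129), (-353, 144), (-351, 129), (-349, 0), (-347, 0), (-345, 0), (-343, 0), (-341, 0), (-339, 0), (-337, 0), (-335, 15), (-333, 121), (-331, 128), (-329, 138), (-327, 132), (-325, 144), (-323, 129), (-321, 139), (-319, 137), (-317, 137), (-315, 132), (-313, 153), (-311, 15), (-309, 0), (-307, 0), (-305, 0), (-303, 0), (-301, 0), (-299, 0), (-297, 0), (-295, 0), (-293, 0)]
```

The slot centre lies at y≈−342 and the path matches it. I'll drive in over the lips, then lower.

```bash
echo '[{"trans":[-1.5, 6, -0.5], "finger_gap":0}, {"trans":[-2.5, 18, -0.5], "finger_gap":0}, {"trans":[-2.7, 32, -0.5], "finger_gap":0}, {"trans":[-2.7, 46, -0.5], "finger_gap":0}, {"trans":[-2.7, 58, -0.5], "finger_gap":0}]' > next.json && python3 steer.py next.json
echo '[{"trans":[0, 9, 0], "finger_gap":0}, {"trans":[0, 18, 0], "finger_gap":0}, {"trans":[0, 27, 0], "finger_gap":0}, {"trans":[0, 33, 0], "finger_gap":0}, {"trans":[0, 35, 0], "finger_gap":0}]' > next.json && python3 steer.py next.json
echo '[{"trans":[0, 0, 2], "finger_gap":0}, {"trans":[0, 0, 4], "finger_gap":0}, {"trans":[0, 0, 6], "finger_gap":0}, {"trans":[0, 0, 8], "finger_gap":0}, {"trans":[0, 0, 9], "finger_gap":0}]' > next.json && python3 steer.py next.json
```

```text
t: 17.32
eef_pos: [391.4, -342.5, 158.4]
tcp_rot: [3.141, 0.001, 1.518]
ft_force: [-0.2, 0.2, -1.3]
opening: 0.23
grip_force: 30.0
t: 17.73
eef_pos: [425.1, -344.2, 158.1]
tcp_rot: [3.142, 0.0, 1.518]
ft_force: [-0.5, 0.7, -1.2]
opening: 0.23
grip_force: 30.0
t: 18.15
eef_pos: [423.9, -344.2, 148.9]
tcp_rot: [-3.141, -0.0, 1.517]
ft_force: [-0.2, -0.8, -0.4]
opening: 0.228
grip_force: 30.0
```

```bash
echo '[{"trans":[0, 0.5, 1], "finger_gap":0}, {"trans":[0, 1, 2], "finger_gap":0}, {"trans":[0, 1, 2.5], "finger_gap":0}, {"trans":[0, 1, 2.5], "finger_gap":0}, {"trans":[0, 1, 2.5], "finger_gap":0}]' > next.json && python3 steer.py next.json
echo '[{"finger_gap":0.25}, {"finger_gap":0.35}, {"finger_gap":0.5}, {"finger_gap":0.7}, {"finger_gap":1}]' > next.json && python3 steer.py next.json
echo '[{"finger_gap":1}, {"finger_gap":1}, {"finger_gap":1}, {"finger_gap":1}, {"finger_gap":1}]' > next.json && python3 steer.py next.json
```

```text
t: 18.57
eef_pos: [425.2, -344.3, 146.8]
tcp_rot: [3.142, 0.0, 1.518]
ft_force: [0.5, -0.0, -1.7]
opening: 0.232
grip_force: 30.0
t: 18.98
eef_pos: [425.3, -344.4, 146.8]
tcp_rot: [3.141, 0.0, 1.518]
ft_force: [0.6, -0.3, -0.2]
opening: 0.471
grip_force: 0.0
t: 19.4
eef_pos: [425.2, -344.3, 146.7]
tcp_rot: [-3.142, 0.0, 1.518]
ft_force: [0.3, -0.4, 0.0]
opening: 0.824
grip_force: 0.0
```

```bash
echo '[{"finger_gap":1}, {"trans":[0, 0, -10], "finger_gap":1}, {"trans":[0, 0, -30], "finger_gap":1}, {"trans":[0, 0, -55], "finger_gap":1}, {"trans":[0, 0, -80], "finger_gap":1}]' > next.json && python3 steer.py next.json
echo '[{"trans":[0, 0, -20], "finger_gap":1}, {"trans":[0, 0, -20], "finger_gap":1}, {"trans":[0, 0, -20], "finger_gap":1}, {"trans":[0, 0, -20], "finger_gap":1}, {"trans":[0, 0, -20], "finger_gap":1}]' > next.json && python3 steer.py next.json
python3 - <<'E'
from h import *
i,im,d=cam("wrist"); w=cloud(i,d); X,Y,Z=w[...,0],w[...,1],w[...,2]
near=(abs(X-435)<90)&(abs(Y+343)<80)
for n,a,b in(("handle",165,185),("fork",126,132)):
    q=w[near&(Z>a)&(Z<b)]; print(n,cv2.minAreaRect(q[:,:2].astype(np.float32)),np.median(q[:,2]))
i,im,d=cam("top"); w=cloud(i,d); X,Y,Z=w[...,0],w[...,1],w[...,2]
a=np.radians(-13.6); q=w[...,:2]-np.array([494.7,346]); T=np.stack([q[...,0]*np.cos(a)+q[...,1]*np.sin(a),-q[...,0]*np.sin(a)+q[...,1]*np.cos(a)],-1)
m=(abs(T[...,0])<47)&(abs(T[...,1])<66)&(Z>52)&(Z<68); r=w[m]; print("basket rim",cv2.minAreaRect(r[:,:2].astype(np.float32)),np.median(r[:,2]),len(r))
C=np.c_[r[:,:2],np.ones(len(r))]; print("plane",np.linalg.lstsq(C,r[:,2],rcond=None)[0])
m=(abs(X-665)<25)&(abs(Y+72)<45)&(Z>168)&(Z<180); print("round bar",np.round(np.median(w[m],axis=0)))
m=(abs(q[...,0])<110)&(abs(q[...,1])<120)&(Z>64)&(Z<85); print("tub",cv2.minAreaRect(w[m][:,:2].astype(np.float32)))
a=cv2.resize(im[200:280,110:210],(500,400),interpolation=cv2.INTER_CUBIC)
cv2.imwrite("pics/t9.png",np.vstack([a,cv2.resize(im[240:280,360:460],(500,200))])[:,:,::-1]); print(env.state()["t"],env.state()["eef_pos"])
E
```

```text
t: 19.82
eef_pos: [425.1, -344.2, 228.2]
tcp_rot: [-3.141, -0.0, 1.518]
ft_force: [0.1, 0.1, -0.6]
opening: 0.997
grip_force: 0.0
t: 20.23
eef_pos: [424.9, -344.0, 245.8]
tcp_rot: [-3.14, -0.001, 1.518]
ft_force: [0.4, -1.0, -0.2]
opening: 0.999
grip_force: 0.0
handle ((425.6841735839844, -342.1973876953125), (83.00678253173828, 21.929107666015625), 87.36539459228516) 178.56870974850742
fork ((442.9435729980469, -343.2388916015625), (79.8734130859375, 97.14460754394531), 85.93086242675781) 130.1689951000743
basket rim ((493.0062561035156, 346.33172607421875), (127.42951202392578, 90.3822250366211), 76.41278839111328) 60.24113340872418 237
plane [-2.12493206e-04 -5.75668039e-03  6.24337520e+01]
round bar [666. -72. 175.]
tub ((494.5650939941406, 345.6564636230469), (189.52127075195312, 121.19715118408203), 76.3310775756836)
20.3333 [ 425.00797037 -344.1072637   245.85316426]
```

View pics/t9.png

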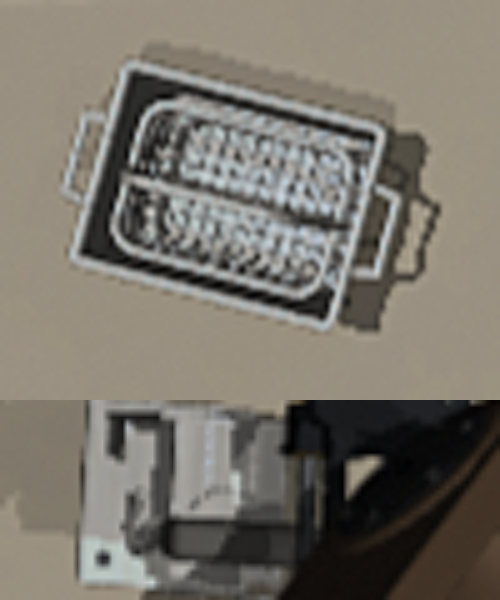

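The view shows the basket centred and flat in the tub, with the tub unmoved. The lifter is back on its seat (handle at 425.7, −342.2 against 425.3, −342.8 at the start), and the round bar is still on its hook.

```bash
python3 -c "from cell import env, read_camera, camera_info, job_done; print(job_done())"
```

```text
the job is handed in; nothing more can be done
None
```

The job is handed in: the oblong basket stands flat in the tub, the lifter hangs back in its holder, and the round basket is still on its hook, by my last camera measurements at about 20 s; no verdict was returned.

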